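Clamp the skewer holder to the barbecue ledge rail

ROBOT

A 6-joint arm with a two-finger parallel gripper is mounted at the origin on the work surface. World frame = base frame: x ahead of the robot, y to its left, z up, the work surface at z = 0. Lengths are in m, angles in degrees, forces in N, time in s.
With the tool pointing down it reaches from about 0.3 to 0.75 m from the base axis. Payload 8.5 kg.
Tool frame: the origin (TCP) lies on the mounting face of the last link; the fingertips stand tip_extent ahead of it and the grasp point (between the pads) lies 155 mm ahead of it (tip_extent is the distance from the TCP to the fingertips, in m); z points along the fingers, y is the line along which they close (so a half turn about z gives the same grasp; the last joint's range is limited). The gripper opens to 85 mm and grips with 20 to 120 N. Pads are 22 mm wide; open, the fingers measure 114 mm over their backs; the gripper's body (76 mm by 85 mm) begins 54 mm behind the grasp point. The pads swing forward as they close: fully open they stand 13 mm farther back than shut.
Start: joints at [-12.336, 21.807, 74.336, -0, 83.858, -12.336], TCP at [0.55, 0, 0.405] pointing down, gripper open.
Joint ranges: [-178.18, 178.18], [-50.72, 133.34], [12.68, 142.11], [-81.47, 261.47], [9.98, 163.14], [-165.26, 165.26]. Speed limits (degrees/s): [136.94, 136.94, 180, 180, 180, 180].

INTERFACE

Orientations are given as a 3x3 rotation matrix whose columns are the frame's x, y, z axes.
In Python, from rig import observe, get_image, camera_params, close_job, tip_extent gives the robot as it stands.
- The arm moves only by the shell command python3 -m creep 'ROWS' [FORCE]. ROWS is JSON, a list of rows, each an object with "jaw": the gripper's target within -1 to 1 (shut at 1, half-way at 0, fully open at -1); "travel": the shift along the world's x, y, z in mm, a list of three; "roll": the turn about the world's z in rad. A call has 1 to 12 rows; each row is the pose to reach, as a shift and turn from the pose commanded when the call began; what a row does not reach only later rows make up. A row lasts 1/10 s, in which the tool goes at most 50 mm and 8.59 degrees, less where a joint would pass 70% of its speed; a pose out of reach is approached as far as the arm can. A call with a gripper value outside its range is refused whole. The fingers move at their own pace and stop on an object; FORCE is the grip in N (left out, the last holds). Time passes only in rows, so rows that repeat a pose let the fingers close. It gives the time, the measured TCP pose, the force, the opening and the grip force at its end, in the units of the state.
- observe(): the state, without advancing time (a new reading comes with each control period).
- get_image(name): name is "scene" or "side" or "wrist"; returns (picture, depth): 420x560x3 uint8, red, green, blue; 420x560 float32, m along the optical axis (not along the pixel's ray), 0 where there is no reading.
- camera_params(name): a dict with "mtx" (3x3 intrinsics, pixels), "dist_coeffs" ([k1, k2, p1, p2, k3] as OpenCV has them; the pictures are not rectified), "extrinsics" (4x4, takes a point from camera to world coordinates). Camera axes: x right, y down, z forward; pixel columns grow to the right and rows downward; lengths in m; the calibration is good to about 2 mm. A picture is of the moment at which its call begins: read the wrist's pose just before it. camera_params takes no time and is no camera call; for the wrist camera it gives the pose at the moment of the call.
- close_job(): hands the job in; it is judged then, once.
The state is a dict: "time_s": time; "q": joint angles; "qvel": joint speeds; "joint_efforts": joint torques, N m; "position": TCP position; "tool_rot": TCP orientation; "ft_force": force on the tool from outside, world axes, zero at the start; "wrist_torque": the same for the moment, N m; "grip_width": finger opening in m; "gripper_force": force on a finger pad.
Only numpy, scipy, OpenCV 4.12 (cv2) and the standard library are available. Lean on these libraries where they do the work, as an engineer would, in place of code of your own. Each camera call takes 0.05 s, during which the arm holds its last target. There are 200 camera calls.

TASK

It is getting windy, so fasten the bamboo skewer holder down where it stands on the ledge's rail: take the black-handled clamp stud from its wooden block, drop its T-head lengthwise into the slot in front of the holder's forked tongue and slide it along until its neck is home in the fork. There push it down against its spring, give it a quarter turn so that the head locks crosswise under the rail's lips with the collar seated on the tongue behind the raised tips, and let go; do it gently, without shoving the holder along or ramming the head against the rail, and leave the other things alone.

Things in the scene. Friction and masses are not known exactly. Their poses are not given: they have to be found in the camera images.
- rail: Aluminium T-slot rail fixed to the ledge, 360 long (y) x 44 wide x 24 high, ends capped; 18 wide, 3 high flanges along both sides. Origin: centre of its underside; y along the slot, towards the holder; z up. Slot in its top 12 wide with 2 mm 45 degree lead-in edges; lips 8 thick; under them a channel 32 wide, 12 high (z 4 to 16).
- holder: Bamboo tray of skewers, 176 (x) x 60 (y), on a steel saddle on the rail's top, 58 high in all. Origin: centre of the saddle's underside, over the slot, 24 above the rail's underside; axes as the rail's. Keyed to the slot; only 10 N of friction keeps it from sliding along the rail. Its forked tongue points to -y.
- tongue_exit (a point): Fixed on the holder's -y face, 30 from its origin, at the rail's top. Here the flat steel tongue comes out along the rail, 36 wide, top 4.3 above the rail's top. Its fork gap, 12 wide over the slot, opens to -y, 26 deep. How far it is drawn out varies and is not measured: the gap's root lies 42 to 82 from here, to be felt or seen; it is screwed tight.
- block: Fixed dark hardwood parking block, 85 x 65 x 32 high, with a pocket 28 x 14, 24 deep, in the middle of its top, in which the stud stands upright, its collar on the block's top. Origin: centre of the underside; x along the pocket's length.
- stud: Spring-loaded clamp stud, 62 high, 180 g. Origin: centre of the head's underside; z up. T-head 24 (x) x 10 (y), z 0 to 6; round neck 9 diameter; steel collar; black blade handle 38 (x) x 14 (y), z 32 to 62. It slides in under the fork with the head below the rail's top and the collar above the fork's tips; neck touching the root = axis 4.5 from it.
- stud_grip (a point): Middle of the stud's black handle, z 47 of the stud: grip across its 14 mm (y). To turn free under the lips the head's top must be more than 8 below the rail's top; with the collar on the tongue this compresses the spring by over 2.3 mm (3 to 5 mm is right: 13 to 19 N). The head meets the channel's floor at 8 mm, 29 N.
- collar_face (a point): Centre of the underside of the sliding collar, 26 diameter, 5 thick; z 16 of the stud when free, up to 25 pressed. Spring: 4 N, plus 3 N per mm. The last 6 mm of the fork's two tips are raised to 6.9 above the rail's top; the collar sits flat behind them (2.2 mm of room) only with the neck within 2 mm of the fork's root.
- tongs: Stainless tongs 285 long, up to 30 high, lying on edge. Bystander.
- spatula: Red plastic spatula, 305 long, 12 thick, lying flat. Bystander.
- grinder: Glass salt grinder with a steel top, 50 diameter, 113 high. Bystander.
- ramekin: White ceramic ramekin, 84 diameter, 45 high. Bystander.
Mind the look-alikes: they are no part of the job. What is shaped like the stud but blue is not meant.

How it is judged (in metres and radians):
On the way, in this order (a step that is already met when the one before it is completed fails the run):
1. the stud's head has been dropped lengthwise into the rail's slot, in front of the fork (z of stud in the frame of rail below 0.021 m and x of stud in the frame of rail between -0.004 and 0.004 m and y of stud in the frame of rail above -0.17 m and y of stud in the frame of holder below -0.085 m and angle between the x axis of stud and the y axis of rail, either way round below 0.2 rad and angle between stud's own z axis and vertical below 0.12 rad), for 0.1 s.
2. the head is pushed below the lips and turned crosswise (z of stud in the frame of rail below 0.0115 m and angle between the x axis of stud and the x axis of rail, either way round below 0.25 rad), for 0.1 s.
At the end, for the whole second after the job is handed in: Stud upright (3 deg) in the rail, head crosswise (within 14 deg) and drawn up under the lips, collar seated on the tongue behind the raised tips and pressing on it with over 5 N; holder within 3 mm of where it stood; all released and at rest (all of step 2 and x of stud in the frame of rail between -0.004 and 0.004 m and z of stud in the frame of rail above 0.008 m and z of collar_face in the frame of rail between 0.0265 and 0.029 m and angle between stud's own z axis and vertical below 0.05 rad and y of stud in the frame of holder between -0.123 and -0.07 m and contact force between stud and holder above 5 N and distance of holder from where it was at the start of the episode below 0.003 m and linear speed of stud below 0.01 m/s); the robot touches nothing.
It fails at once if the skewer holder is shoved more than 3 mm along the rail (distance of holder from where it was at the start of the episode above 0.003 m).
It fails at once if the stud is rammed or jammed against the rail with more than 40 N (contact force between stud and rail above 40 N).
It fails at once if a bystander is moved more than 20 mm (distance of any of tongs, spatula, grinder, ramekin from where it was at the start of the episode above 0.02 m).
It also fails if it takes over 58 s, if anything falls off the work surface, if the arm or the gripper's body presses on something with over 40 N, if the wrist force passes 120 N, or if a joint passes its speed limit or range.

## Working session

There is one attempt and no reset: what is moved stays moved. The work goes in short steps, Python scripts to look and compute and a shell command to move; the robot and the scene stay as the last step left them, time stands still between calls to the robot, and variables do not carry over. Pictures are saved under pics/ and viewed, at most 10 in all, crops included, and the job is handed in when it is done.

```bash
ls; mkdir -p pics
cat > h.py <<'E'
import numpy as np, cv2
from rig import *
def grab(n):
    P=camera_params(n); im,d=get_image(n); return im,d,P
def ray(P,uv):
    uv=np.array(uv,float).reshape(-1,1,2)
    n=cv2.undistortPoints(uv,np.array(P["mtx"]),np.array(P["dist_coeffs"]))[:,0]
    E=np.array(P["extrinsics"]); r=np.c_[n,np.ones(len(n))]@E[:3,:3].T
    return E[:3,3],r
def onz(P,uv,z):
    o,r=ray(P,uv); return o+r*((z-o[2])/r[:,2])[:,None]
def cloud(P,d,uv):
    o,r=ray(P,uv); uv=np.array(uv,int).reshape(-1,2); return o+r*d[uv[:,1],uv[:,0]][:,None]
E
python3 - <<'E'
from h import *
ims=[]
for n in ("scene","side","wrist"):
    im,d,P=grab(n); np.savez(f"pics/{n}0.npz",im=im,d=d,**{k:np.array(v) for k,v in P.items()})
    cv2.imwrite(f"pics/{n}0.png",im[:,:,::-1]); ims.append(im)
    print(n,np.round(P["extrinsics"],3).tolist(),np.round(P["mtx"],1).tolist())
print(tip_extent, observe()["time_s"])
E
```

```text
pics
scene [[0.682, 0.464, -0.565, 1.224], [0.731, -0.419, 0.538, -0.612], [0.013, -0.78, -0.626, 0.771], [0.0, 0.0, 0.0, 1.0]] [[489.5, 0.0, 278.1], [0.0, 489.5, 206.1], [0.0, 0.0, 1.0]]
side [[0.91, -0.192, 0.367, 0.243], [-0.414, -0.468, 0.781, -0.797], [0.022, -0.863, -0.505, 0.568], [0.0, 0.0, 0.0, 1.0]] [[428.0, 0.0, 280.6], [0.0, 428.0, 208.5], [0.0, 0.0, 1.0]]
wrist [[1.0, 0.001, -0.002, 0.55], [0.0, -0.955, -0.295, 0.074], [-0.002, 0.295, -0.955, 0.372], [0.0, 0.0, 0.0, 1.0]] [[297.0, 0.0, 279.6], [0.0, 297.0, 213.6], [0.0, 0.0, 1.0]]
0.1734 0.15
```

View pics/scene0.png

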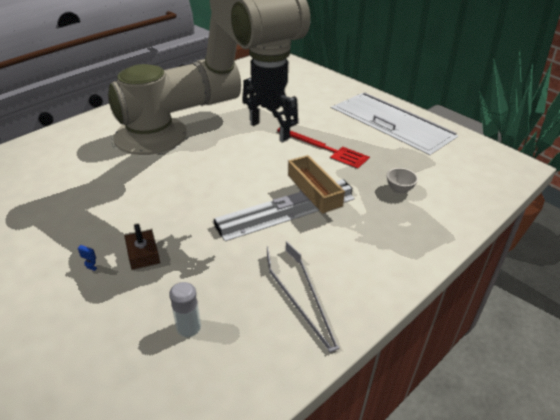

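View pics/side0.png

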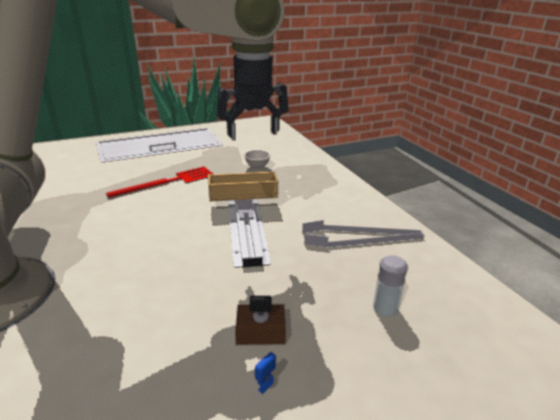

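The scene view shows the black-handled stud in the dark block at (138,238) and a blue look-alike lying at (88,256). In the side view they are at (260,305) and (265,372). The black upright one in the block fits the description. The rail runs from scene (220,226) to (350,190), with the holder at (315,183).

Run:
```python
from h import *
L=lambda n:(lambda z:(z["im"],z["d"],{k:z[k] for k in("mtx","dist_coeffs","extrinsics")}))(np.load(f"pics/{n}0.npz"))
for n,pts in (("scene",[(138,230),(142,262),(218,226),(283,203),(315,183),(200,290),(130,60)]),("side",[(260,302),(260,325),(252,262),(246,215),(243,190),(300,280)])):
    im,d,P=L(n); print(n); print(np.round(cloud(P,d,pts),3).tolist())
    # dark block mask by height+dist
    vv,uu=np.mgrid[0:420,0:560]; uv=np.c_[uu.ravel(),vv.ravel()]
    C=cloud(P,d,uv); I=im.reshape(-1,3).astype(int)
    dark=(I.sum(1)<150)&(d.ravel()>0)&(C[:,2]>.026)&(C[:,2]<.11)&(C[:,1]<-.1)&(C[:,1]>-.6)&(C[:,0]>.25)
    for nm,m in(("blocktop",dark&(abs(C[:,2]-.032)<.004)),("handle",dark&(C[:,2]>.05)),("handletop",dark&(C[:,2]>.066))):
        if m.sum()>3:
            q=C[m]; print(nm,m.sum(),np.round(q.mean(0),4),np.round(np.percentile(q,[2,98],axis=0),3).tolist(), [round(x,3) for r in [cv2.minAreaRect((q[:,:2]*1000).astype(np.float32))] for x in (*r[0],*r[1],r[2])])
im,d,P=L("scene"); cv2.imwrite("pics/crop1.png",cv2.resize(im[195:285,60:360,::-1],None,fx=2.6,fy=2.6,interpolation=cv2.INTER_CUBIC))
```

```text
scene
[[0.456, -0.295, 0.078], [0.486, -0.315, 0.016], [0.508, -0.122, 0.022], [0.541, 0.055, 0.016], [0.569, 0.138, 0.052], [0.621, -0.259, -0.003], [-0.539, 0.23, 0.023]]
blocktop 591 [ 0.4555 -0.2984  0.0316] [[0.409, -0.335, 0.029], [0.495, -0.26, 0.034]] [434.359, -334.665, 150.996, 85.671, 67.485]
handle 132 [ 0.4485 -0.3285  0.0656] [[0.406, -0.413, 0.051], [0.468, -0.289, 0.079]] [436.526, -353.824, 134.211, 32.138, 74.224]
handletop 63 [ 0.457  -0.2963  0.0754] [[0.44, -0.304, 0.067], [0.467, -0.288, 0.08]] [453.266, -293.891, 11.684, 32.391, 62.623]
side
[[0.444, -0.297, 0.072], [0.439, -0.309, 0.032], [0.498, -0.118, 0.012], [0.558, 0.079, 0.004], [0.562, 0.109, 0.06], [0.572, -0.196, -0.001]]
blocktop 963 [ 0.4439 -0.3004  0.0314] [[0.403, -0.333, 0.029], [0.488, -0.258, 0.033]] [428.285, -333.179, 154.936, 80.539, 65.669]
handle 335 [ 0.443  -0.3002  0.0654] [[0.415, -0.406, 0.05], [0.46, -0.287, 0.078]] [433.16, -351.463, 132.799, 36.957, 78.252]
handletop 164 [ 0.4441 -0.295   0.0735] [[0.429, -0.303, 0.066], [0.46, -0.286, 0.078]] [444.794, -294.505, 9.314, 33.513, 64.21]
```

View pics/crop1.png

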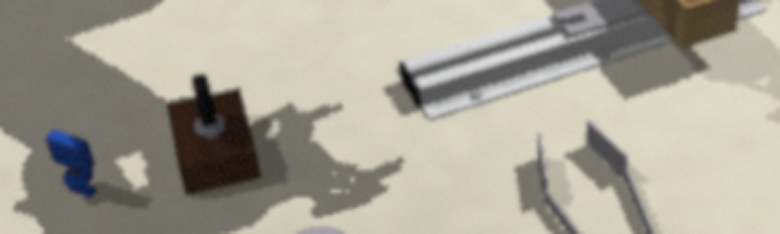

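The crop confirms it: the black-handled stud stands upright in the dark block (crop 207,110), the blue one lies on the table (70,160), and the fork tongue is at (580,18). Next I move over the stud and look at the first wrist picture for the fork.

```bash
python3 -m creep '[{"jaw":-1,"travel":[-20,-50,-10],"roll":0},{"jaw":-1,"travel":[-40,-95,-20],"roll":0},{"jaw":-1,"travel":[-60,-140,-35],"roll":0},{"jaw":-1,"travel":[-75,-185,-50],"roll":0},{"jaw":-1,"travel":[-90,-230,-60],"roll":0},{"jaw":-1,"travel":[-100,-275,-70],"roll":0},{"jaw":-1,"travel":[-100,-275,-70],"roll":0},{"jaw":-1,"travel":[-100,-275,-70],"roll":0}]' 40
python3 - <<'E'
from h import *
im,d,P=grab("wrist"); np.savez("pics/wrist1.npz",im=im,d=d,**{k:np.array(v) for k,v in P.items()})
a=np.load("pics/wrist0.npz")["im"]
cv2.imwrite("pics/w01.png",cv2.resize(np.hstack([a,im])[:,:,::-1],(800,300),interpolation=cv2.INTER_AREA))
vv,uu=np.mgrid[0:420,0:560]; uv=np.c_[uu.ravel(),vv.ravel()]
C=cloud(P,d,uv); I=im.reshape(-1,3).astype(int); near=(np.hypot(C[:,0]-.449,C[:,1]+.297)<.045)&(d.ravel()>0)
m=near&(abs(C[:,2]-.078)<.006)&(C[:,2]>.07); q=C[m]; print(m.sum(),q.mean(0),np.median(I[m],0),cv2.minAreaRect((q[:,:2]*1000).astype(np.float32)))
# plane-cast pixel rect
M=m.reshape(420,560).astype(np.uint8); c=max(cv2.findContours(M,0,1)[0],key=cv2.contourArea)
print(uv[m].mean(0), cv2.minAreaRect((onz(P,c[:,0],np.median(q[:,2]))[:,:2]*1000).astype(np.float32)),np.median(q[:,2]))
m=(np.hypot(C[:,0]-.449,C[:,1]+.297)<.07)&(abs(C[:,2]-.032)<.004)&(I.sum(1)<180); print("block",m.sum(),cv2.minAreaRect((C[m][:,:2]*1000).astype(np.float32)))
E
```

```text
time_s: 0.95
position: [0.4496, -0.2758, 0.3342]
tool_rot: [[0.002, 1.0, -0.001], [1.0, -0.002, 0.001], [0.001, -0.001, -1.0]]
ft_force: [0.7, 0.1, -0.3]
grip_width: 0.0855
gripper_force: 0.0
713 [ 0.44639414 -0.29070446  0.0758569 ] [14. 15. 16.] ((446.40936279296875, -291.9013977050781), (14.278247833251953, 37.96677780151367), 67.9305191040039)
[276.4740533  236.45441795] ((446.5257873535156, -290.65631103515625), (14.16038703918457, 37.43287658691406), 68.18001556396484) 0.07608828385015581
block 4204 ((446.8072814941406, -292.0418701171875), (65.26595306396484, 83.8575668334961), 67.66651916503906)
```

View pics/w01.png

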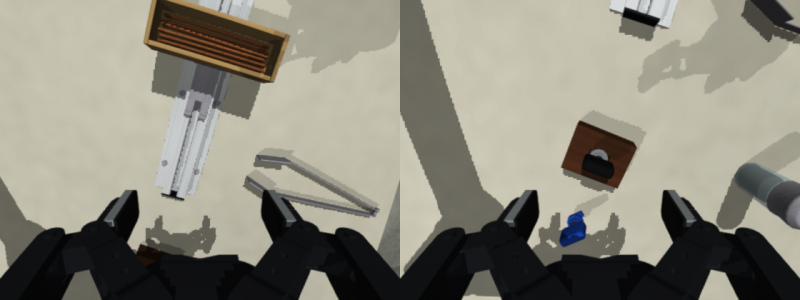

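The right half (over the block) shows the stud handle at (598,165), the block around it and the blue look-alike at (573,228). The left half shows the rail with the tongue and fork at (197,105). The handle measures 14 x 38 at -22°, as it should. I hover with the grip aligned, and measure the rail from the first wrist picture.

```bash
python3 -m creep '[{"jaw":0,"travel":[-1,-4,-10],"roll":0.149},{"jaw":0,"travel":[-3,-16,-20],"roll":0.298},{"jaw":0,"travel":[-3,-16,-30],"roll":0.447},{"jaw":0,"travel":[-3,-16,-40],"roll":0.596},{"jaw":0,"travel":[-3,-16,-50],"roll":0.745},{"jaw":0,"travel":[-3,-16,-55],"roll":0.894},{"jaw":0,"travel":[-3,-16,-60],"roll":1.043},{"jaw":0,"travel":[-3,-16,-60],"roll":1.182},{"jaw":0,"travel":[-3,-16,-60],"roll":1.182},{"jaw":0,"travel":[-3,-16,-60],"roll":1.182}]' 60
python3 - <<'E'
from h import *
print(np.round(observe()["q"],1))
z=np.load("pics/wrist0.npz"); im,d=z["im"],z["d"]; P={k:z[k] for k in("mtx","dist_coeffs","extrinsics")}
vv,uu=np.mgrid[0:420,0:560]; uv=np.c_[uu.ravel(),vv.ravel()]
C=cloud(P,d,uv); I=im.reshape(-1,3).astype(int)
m=(C[:,2]>.02)&(C[:,2]<.028)&(C[:,1]>-.14)&(C[:,1]<.03)&(abs(C[:,0]-.53)<.08)
print("railtop",m.sum(),cv2.minAreaRect((C[m][:,:2]*1000).astype(np.float32)),np.median(C[m][:,2]))
M=m.reshape(420,560)
q=C[m]; A=np.c_[q[:,1],np.ones(len(q))]; k,b=np.linalg.lstsq(A,q[:,0],rcond=None)[0]; print("fit x=k*y+b",k,b)
m=(C[:,2]>.066)&(C[:,2]<.1)&(C[:,1]>.05)&(C[:,1]<.22)&(abs(C[:,0]-.56)<.15); q=C[m]; print("holder",m.sum(),np.median(q[:,2]),np.percentile(q[:,2],[2,50,98]))
t=m&(C[:,2]>np.percentile(q[:,2],90)-.006); print(cv2.minAreaRect((C[t][:,:2]*1000).astype(np.float32)))
cv2.imwrite("pics/forkcrop.png",cv2.resize(im[30:290,180:400,::-1],None,fx=2.3,fy=2.3,interpolation=cv2.INTER_CUBIC))
E
```

```text
time_s: 2.0
position: [0.4474, -0.29, 0.2751]
tool_rot: [[-0.925, 0.381, 0.0], [0.381, 0.925, -0.0], [-0.001, -0.0, -1.0]]
ft_force: [0.3, 0.6, -0.0]
grip_width: 0.0426
gripper_force: 0.0
[ -45.7   27.7   88.3    0.    64.  -113.3]
railtop 3045 ((519.6524658203125, -42.53199005126953), (162.08474731445312, 44.164920806884766), 74.23944091796875) 0.02266295213748376
fit x=k*y+b 0.26015934795550616 0.5308588535961595
holder 4966 0.08009941725833522 [0.06699668 0.08009942 0.08211016]
((569.9207763671875, 134.03524780273438), (60.88066864013672, 176.66433715820312), 74.4901351928711)
```

View pics/forkcrop.png

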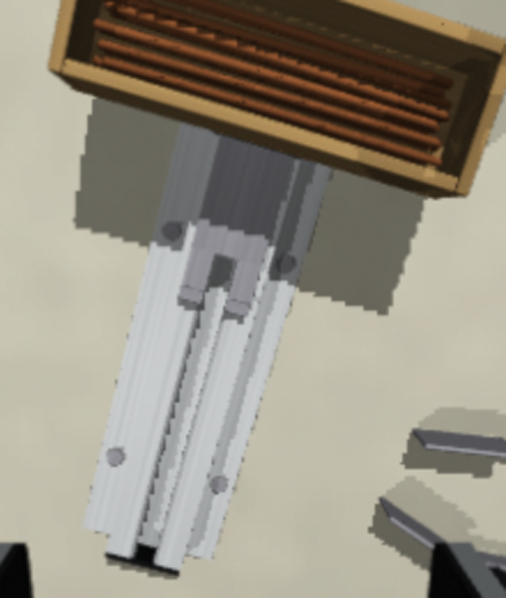

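The crop shows the fork's gap root at crop (222,256) and the tips at about (212,302); the slot in front of it is free. I descend and grip.

```bash
python3 -m creep '[{"jaw":0,"travel":[0,-0.5,-20],"roll":0},{"jaw":0,"travel":[0,-0.5,-40],"roll":0},{"jaw":0,"travel":[0,-0.5,-55],"roll":0},{"jaw":0,"travel":[0,-0.5,-55],"roll":0},{"jaw":1,"travel":[0,-0.5,-55],"roll":0},{"jaw":1,"travel":[0,-0.5,-55],"roll":0},{"jaw":1,"travel":[0,-0.5,-55],"roll":0},{"jaw":1,"travel":[0,-0.5,-55],"roll":0},{"jaw":1,"travel":[0,-0.5,-55],"roll":0},{"jaw":1,"travel":[0,-0.5,-55],"roll":0}]' 60
python3 - <<'E'
from h import *
print(observe()["ft_force"],observe()["wrist_torque"])
z=np.load("pics/wrist0.npz"); P={k:z[k] for k in("mtx","dist_coeffs","extrinsics")}
f=lambda x,y:(x/2.3+180,y/2.3+30)
p=onz(P,[f(222,256),f(212,301)],.0283)[:,:2]*1000
h=np.array([569.9,134.0]); u=np.array([.2689,.9632]); n=np.array([.9632,-.2689])
print(p,(p-h)@u,(p-h)@n)
E
```

```text
time_s: 3.0
position: [0.4472, -0.2916, 0.2202]
tool_rot: [[-0.925, 0.379, 0.001], [0.379, 0.925, -0.001], [-0.002, -0.0, -1.0]]
ft_force: [1.3, 0.5, 6.0]
grip_width: 0.0131
gripper_force: 62.2
[1.25918648 0.46166868 5.9734518 ] [ 0.18932811 -0.33625917 -0.03282024]
[[545.38318287  53.68695315]
 [540.3261575   31.66852793]] [ -83.95009885 -106.51808015] [-2.01841996 -0.96859226]
```

```bash
python3 -m creep '[{"jaw":1,"travel":[0,0,20],"roll":0},{"jaw":1,"travel":[0,0,48],"roll":0},{"jaw":1,"travel":[0,20,50],"roll":-0.1},{"jaw":1,"travel":[10,62,50],"roll":-0.249},{"jaw":1,"travel":[25,105,50],"roll":-0.398},{"jaw":1,"travel":[38,150,50],"roll":-0.547},{"jaw":1,"travel":[52,195,50],"roll":-0.696},{"jaw":1,"travel":[65,235,50],"roll":-0.845},{"jaw":1,"travel":[78,270,50],"roll":-0.994},{"jaw":1,"travel":[86,295.5,50],"roll":-1.143},{"jaw":1,"travel":[86,295.5,50],"roll":-1.292},{"jaw":1,"travel":[86,295.5,50],"roll":-1.441}]' 60
python3 -m creep '[{"jaw":1,"travel":[0,0,0],"roll":-0.013},{"jaw":1,"travel":[0,0,0],"roll":-0.013},{"jaw":1,"travel":[0,0,0],"roll":-0.013}]'
python3 - <<'E'
from h import *
s=observe(); print(s["ft_force"],s["wrist_torque"],np.round(s["q"],1))
im,d,P=grab("wrist"); np.savez("pics/wrist2.npz",im=im,d=d,**{k:np.array(v) for k,v in P.items()})
cv2.imwrite("pics/w2.png",cv2.resize(im[:,:,::-1],(800,600)))
E
```

```text
time_s: 4.2
position: [0.5329, 0.005, 0.269]
tool_rot: [[0.191, 0.982, -0.002], [0.982, -0.191, -0.0], [-0.0, -0.002, -1.0]]
ft_force: [-0.1, 0.1, -0.7]
grip_width: 0.0133
gripper_force: 61.3
time_s: 4.5
position: [0.5329, 0.0038, 0.2695]
tool_rot: [[0.197, 0.98, -0.001], [0.98, -0.197, 0.0], [-0.0, -0.001, -1.0]]
ft_force: [-0.1, -0.2, -1.9]
grip_width: 0.0131
gripper_force: 61.3
[-0.13381933 -0.18065064 -1.91797871] [-0.01247777 -0.01824567  0.03246504] [-12.3  28.1  88.7  -0.   63.2  -0.9]
```

View pics/w2.png

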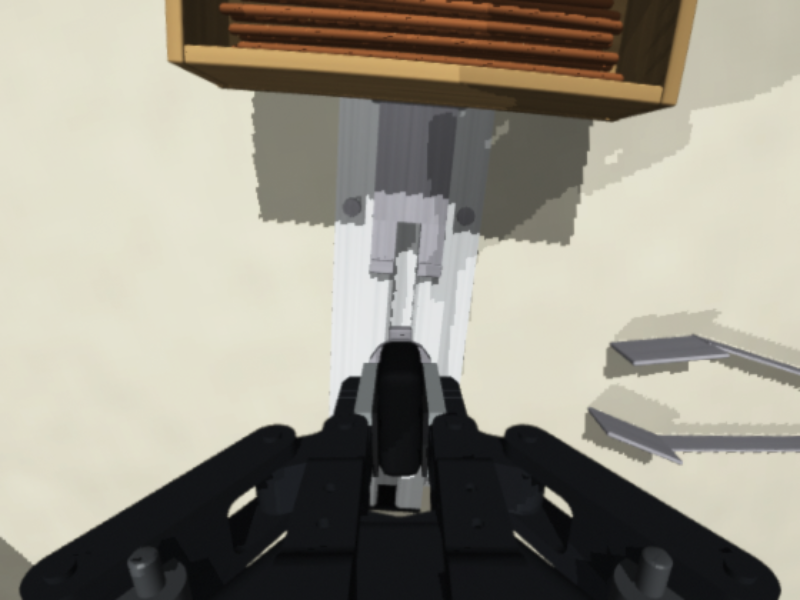

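The stud hangs upright in the jaws, its head end at (400,333). The slot lies straight ahead, with edges at about 391 and 415 on row 310. The fork's gap root is at (407,222) and its tips end at about row 276. The yaw is still 4° short.

Run:
```python
from h import *
z=np.load("pics/wrist2.npz"); im,d=z["im"],z["d"]; P={k:z[k] for k in("mtx","dist_coeffs","extrinsics")}
h=np.array([569.9,134.0]); 
vv,uu=np.mgrid[0:420,0:560]; uv=np.c_[uu.ravel(),vv.ravel()]; C=cloud(P,d,uv)*1000; C[d.ravel()==0]=np.nan
# holder top again
m=(C[:,2]>74)&(C[:,2]<90)&(C[:,1]>60)&(C[:,0]>440); 
# rail top fit
m=(C[:,2]>20)&(C[:,2]<27)&(C[:,1]>-20)&(C[:,1]<100)&(abs(C[:,0]-550)<60); r=cv2.minAreaRect(C[m][:,:2].astype(np.float32)); print("rail",m.sum(),r,np.median(C[m][:,2]))
u=np.array([np.cos(np.radians(74.4)),np.sin(np.radians(74.4))]); n=np.array([u[1],-u[0]])
s=(C[:,:2]-h)@u; t=(C[:,:2]-h)@n
for a in range(-130,-40,6):
    k=(s>a)&(s<a+6)&(abs(t)<30); top=k&(C[:,2]>20)&(C[:,2]<40); low=k&(C[:,2]<17)&(abs(t)<12)
    print(a, "top t",np.round(np.percentile(t[top],[1,99]),1) if top.any() else 0, "z",np.round(np.percentile(C[top][:,2],[50,95]),1) if top.any() else 0,"low",low.sum(), np.round(np.percentile(t[low],[3,97]),1) if low.any() else 0)
for uvp,zz in (((280,233),.064),((284.9,155.4),.0283),((284,194),.031),((282,224),.024)):
    p=onz(P,[uvp],zz)[0,:2]*1000; print(uvp,p,(p-h)@u,(p-h)@n)
    print("  row grey",im[int(uvp[1]),264:304].mean(1).astype(int).tolist())
p=np.array([532.9,3.8]); print("tcp",(p-h)@u,(p-h)@n)
```

```text
rail 5819 ((543.4005737304688, 39.930538177490234), (135.46920776367188, 44.4760627746582), 74.2762222290039) 23.36447008863604
-130 top t [-21.9  21.2] z [22.6 23.7] low 111 [-6.3  5.9]
-124 top t [-22.1  21.1] z [22.6 23.6] low 105 [-5.9  5.6]
-118 top t [-22.4  21. ] z [22.6 23.7] low 120 [-6.2  5.8]
-112 top t [-22.   21.2] z [28.4 30.3] low 113 [-5.9  5.6]
-106 top t [-22.2  21.1] z [27.3 30.3] low 118 [-6.2  5.7]
-100 top t [-21.8  21.2] z [26.8 27.9] low 123 [-5.9  5.9]
-94 top t [-22.1  21.4] z [26.8 28. ] low 123 [-5.9  5.8]
-88 top t [-22.1  21.4] z [26.8 28. ] low 48 [-5.9  5.9]
-82 top t [-21.9  21.3] z [26.8 28.1] low 0 0
-76 top t [-22.2  21.3] z [26.7 27.9] low 0 0
-70 top t [-21.9  21.3] z [26.8 28. ] low 0 0
-64 top t [-22.1  21.3] z [26.9 28.1] low 0 0
-58 top t [-21.8  21.4] z [26.9 28.2] low 0 0
-52 top t [-22.1  21.6] z [26.9 28.1] low 0 0
-46 top t [-21.8  21.6] z [26.8 28. ] low 0 0
(280, 233) [534.38555507  11.59632538] -127.44517559178459 -1.2894097166219216
  row grey [229, 231, 230, 229, 227, 204, 171, 162, 125, 134, 143, 145, 146, 148, 149, 148, 143, 141, 
[... 325 characters left out ...]
59, 168, 168, 168, 168, 170, 170, 171, 169, 167, 167, 169, 171, 173, 176, 174]
(284, 194) [540.53518965  27.79704399] -110.18749124197834 0.27699376833479755
  row grey [150, 128, 128, 130, 131, 131, 131, 127, 106, 93, 92, 107, 183, 197, 195, 191, 190, 192, 195, 198, 201, 223, 226, 228, 229, 226, 195, 128, 113, 114, 124, 122, 119, 120, 120, 121, 123, 121, 101, 95]
(282, 224) [534.29428166   3.46877296] -135.29787507060644 0.8083390959454436
  row grey [226, 229, 230, 229, 229, 225, 190, 166, 156, 184, 198, 199, 195, 191, 191, 194, 199, 203, 225, 227, 228, 230, 230, 220, 184, 189, 199, 220, 225, 222, 222, 224, 226, 229, 229, 228, 227, 228, 229, 229]
tcp -135.35379955981992 -0.6236543274057607
```

Slot centre, stud and TCP agree laterally within 0.5 mm. The fork root is at holder y ≈ -83.5 and the tips at -109.5, so -135 is clear for the drop. I fix the yaw and lower.

```bash
python3 -m creep '[{"jaw":1,"travel":[0.3,0,-20],"roll":-0.073},{"jaw":1,"travel":[0.3,0,-38],"roll":-0.073},{"jaw":1,"travel":[0.3,0,-38],"roll":-0.073},{"jaw":1,"travel":[0.3,0,-38],"roll":-0.073}]'
python3 -m creep '[{"jaw":1,"travel":[0,0,-3],"roll":0},{"jaw":1,"travel":[0,0,-6],"roll":0},{"jaw":1,"travel":[0,0,-9],"roll":0},{"jaw":1,"travel":[0,0,-9],"roll":0},{"jaw":1,"travel":[0,0,-9],"roll":0}]'
```

```text
time_s: 4.95
position: [0.5334, 0.0038, 0.232]
tool_rot: [[0.27, 0.963, -0.0], [0.963, -0.27, 0.0], [-0.0, -0.0, -1.0]]
ft_force: [0.7, 0.8, -1.4]
grip_width: 0.0129
gripper_force: 61.2
time_s: 5.45
position: [0.5333, 0.004, 0.2228]
tool_rot: [[0.271, 0.963, -0.0], [0.963, -0.271, 0.0], [0.0, -0.0, -1.0]]
ft_force: [-0.3, -0.2, -1.3]
grip_width: 0.0131
gripper_force: 61.2
```

```bash
python3 -m creep '[{"jaw":1,"travel":[0,0,-3],"roll":0},{"jaw":1,"travel":[0,0,-6],"roll":0},{"jaw":1,"travel":[0,0,-8],"roll":0},{"jaw":1,"travel":[0,0,-8],"roll":0},{"jaw":1,"travel":[0,0,-8],"roll":0}]'
python3 -m creep '[{"jaw":1,"travel":[0,0,-1.5],"roll":0},{"jaw":1,"travel":[0,0,-3],"roll":0},{"jaw":1,"travel":[0,0,-3],"roll":0},{"jaw":1,"travel":[0,0,-3],"roll":0}]'
```

```text
time_s: 5.95
position: [0.5333, 0.004, 0.2147]
tool_rot: [[0.271, 0.963, -0.0], [0.963, -0.271, 0.0], [-0.0, -0.0, -1.0]]
ft_force: [-0.3, 0.1, -2.0]
grip_width: 0.0132
gripper_force: 61.2
time_s: 6.35
position: [0.5333, 0.004, 0.2122]
tool_rot: [[0.271, 0.963, 0.001], [0.963, -0.271, -0.0], [0.0, 0.001, -1.0]]
ft_force: [-0.9, 0.4, 4.8]
grip_width: 0.013
gripper_force: 62.3
```

Contact came exactly where predicted (collar on the rail top at TCP 0.213). I lift to sliding height and slide in.

```bash
python3 -m creep '[{"jaw":1,"travel":[0,0,5],"roll":0},{"jaw":1,"travel":[0,0,9.5],"roll":0},{"jaw":1,"travel":[0,0,9.5],"roll":0},{"jaw":1,"travel":[1.35,4.8,9.5],"roll":0},{"jaw":1,"travel":[2.7,9.6,9.5],"roll":0},{"jaw":1,"travel":[4.0,14.4,9.5],"roll":0},{"jaw":1,"travel":[4.0,14.4,9.5],"roll":0}]'
python3 -m creep '[{"jaw":1,"travel":[1.35,4.8,0],"roll":0},{"jaw":1,"travel":[2.7,9.6,0],"roll":0},{"jaw":1,"travel":[4.0,14.4,0],"roll":0},{"jaw":1,"travel":[5.4,19.3,0],"roll":0},{"jaw":1,"travel":[6.7,24.1,0],"roll":0},{"jaw":1,"travel":[6.7,24.1,0],"roll":0},{"jaw":1,"travel":[6.7,24.1,0],"roll":0}]'
```

```text
time_s: 7.05
position: [0.5374, 0.0192, 0.2211]
tool_rot: [[0.27, 0.963, -0.0], [0.963, -0.27, 0.0], [0.0, -0.0, -1.0]]
ft_force: [-0.5, -0.6, -1.7]
grip_width: 0.0131
gripper_force: 61.2
time_s: 7.75
position: [0.544, 0.0426, 0.2212]
tool_rot: [[0.27, 0.963, 0.0], [0.963, -0.27, -0.0], [-0.0, 0.0, -1.0]]
ft_force: [0.1, 0.8, -1.5]
grip_width: 0.0132
gripper_force: 61.2
```

```bash
python3 -m creep '[{"jaw":1,"travel":[0.27,0.96,0],"roll":0},{"jaw":1,"travel":[0.54,1.93,0],"roll":0},{"jaw":1,"travel":[0.81,2.9,0],"roll":0},{"jaw":1,"travel":[1.08,3.85,0],"roll":0},{"jaw":1,"travel":[1.08,3.85,0],"roll":0}]'
python3 -m creep '[{"jaw":1,"travel":[0.27,0.96,0],"roll":0},{"jaw":1,"travel":[0.4,1.45,0],"roll":0},{"jaw":1,"travel":[0.4,1.45,0],"roll":0}]'
```

```text
time_s: 8.25
position: [0.5451, 0.0464, 0.2212]
tool_rot: [[0.271, 0.963, -0.0], [0.963, -0.271, 0.0], [0.0, -0.0, -1.0]]
ft_force: [-0.2, 0.2, -1.7]
grip_width: 0.0131
gripper_force: 61.2
time_s: 8.55
position: [0.5455, 0.0479, 0.2212]
tool_rot: [[0.271, 0.963, 0.0], [0.963, -0.271, -0.0], [-0.0, 0.0, -1.0]]
ft_force: [-1.0, 0.4, -2.1]
grip_width: 0.0131
gripper_force: 61.2
```

```bash
python3 -m creep '[{"jaw":1,"travel":[0.13,0.48,0],"roll":0},{"jaw":1,"travel":[0.13,0.48,0],"roll":0}]' | grep -E 'pos|ft'
python3 -m creep '[{"jaw":1,"travel":[0.13,0.48,0],"roll":0},{"jaw":1,"travel":[0.13,0.48,0],"roll":0}]' | grep -E 'pos|ft'
```

```text
position: [0.5456, 0.0483, 0.2212]
ft_force: [0.1, 0.5, -2.0]
position: [0.5457, 0.0488, 0.2212]
ft_force: [-0.3, 0.3, -1.7]
```

```bash
python3 -m creep '[{"jaw":1,"travel":[0.13,0.48,0],"roll":0},{"jaw":1,"travel":[0.13,0.48,0],"roll":0}]' | grep -E 'pos|ft'
```

```text
position: [0.5459, 0.0493, 0.2212]
ft_force: [-0.1, 0.7, -2.3]
```

```bash
python3 -m creep '[{"jaw":1,"travel":[0.13,0.48,0],"roll":0},{"jaw":1,"travel":[0.13,0.48,0],"roll":0}]' | grep -E 'pos|ft'
```

```text
position: [0.546, 0.0498, 0.2212]
ft_force: [0.4, 1.1, -1.8]
```

```bash
python3 -m creep '[{"jaw":1,"travel":[0.13,0.48,0],"roll":0},{"jaw":1,"travel":[0.13,0.48,0],"roll":0}]' | grep -E 'pos|ft'
```

```text
position: [0.5461, 0.0502, 0.2212]
ft_force: [-0.2, -1.8, -1.6]
```

Run:
```python
from h import *
im,d,P=grab("wrist"); np.savez("pics/wrist3.npz",im=im,d=d,**{k:np.array(v) for k,v in P.items()})
cv2.imwrite("pics/w3.png",cv2.resize(im[60:360,180:380,::-1],(400*1,600),interpolation=cv2.INTER_CUBIC))
```

```text
(no output)
```

View pics/w3.png

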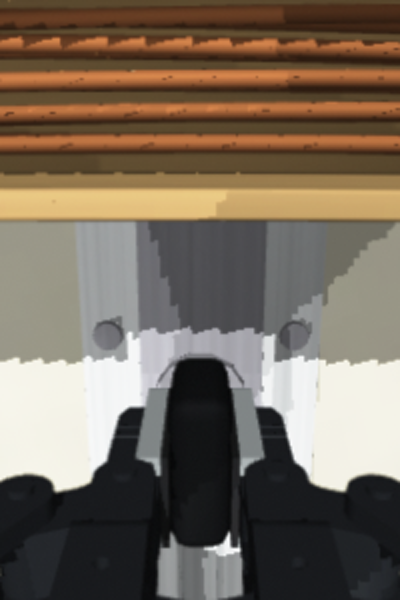

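The close view shows the handle upright with the collar's edge at (200,360) over the tongue, in the fork. The -1.8 N in y suggests that the neck is just touching the root. One small confirming step follows.

```bash
python3 -m creep '[{"jaw":1,"travel":[0.07,0.26,0],"roll":0},{"jaw":1,"travel":[0.07,0.26,0],"roll":0}]' | grep -E 'pos|ft'
```

```text
position: [0.5462, 0.0503, 0.2212]
ft_force: [-1.0, -2.7, -1.0]
```

Root contact is confirmed. I back off 0.6 mm and press down.

```bash
python3 -m creep '[{"jaw":1,"travel":[-0.16,-0.58,0],"roll":0},{"jaw":1,"travel":[-0.16,-0.58,-2],"roll":0},{"jaw":1,"travel":[-0.16,-0.58,-4],"roll":0},{"jaw":1,"travel":[-0.16,-0.58,-5.5],"roll":0},{"jaw":1,"travel":[-0.16,-0.58,-7],"roll":0},{"jaw":1,"travel":[-0.16,-0.58,-8],"roll":0},{"jaw":1,"travel":[-0.16,-0.58,-8],"roll":0},{"jaw":1,"travel":[-0.16,-0.58,-8],"roll":0}]' | grep -E 'pos|ft|grip'
```

```text
position: [0.546, 0.05, 0.2142]
ft_force: [-3.6, -0.7, 10.4]
grip_width: 0.0131
gripper_force: 63.1
```

```bash
python3 -m creep '[{"jaw":1,"travel":[-0.3,0.08,-0.7],"roll":0},{"jaw":1,"travel":[-0.3,0.08,-1.4],"roll":0},{"jaw":1,"travel":[-0.3,0.08,-1.4],"roll":0},{"jaw":1,"travel":[-0.3,0.08,-1.4],"roll":0}]' | grep -E 'pos|ft|grip'
```

```text
position: [0.5459, 0.05, 0.2132]
ft_force: [-3.5, 0.1, 13.5]
grip_width: 0.0132
gripper_force: 63.5
```

```bash
python3 -m creep '[{"jaw":1,"travel":[0,0,0],"roll":0.1},{"jaw":1,"travel":[0,0,0],"roll":0.2},{"jaw":1,"travel":[0,0,0],"roll":0.3},{"jaw":1,"travel":[0,0,0],"roll":0.4},{"jaw":1,"travel":[0,0,0],"roll":0.4}]'; python3 -c "
from rig import *;print(observe()['wrist_torque'])"
```

```text
time_s: 11.5
position: [0.5466, 0.0498, 0.2136]
tool_rot: [[-0.128, 0.992, 0.005], [0.992, 0.128, -0.001], [-0.001, 0.005, -1.0]]
ft_force: [0.7, -0.6, 13.3]
grip_width: 0.0133
gripper_force: 63.4
[-0.15485824 -0.06902729  0.00775631]
```

```bash
python3 -m creep '[{"jaw":1,"travel":[0,0,0],"roll":0.13},{"jaw":1,"travel":[0,0,0],"roll":0.26},{"jaw":1,"travel":[0,0,0],"roll":0.39},{"jaw":1,"travel":[0,0,0],"roll":0.52},{"jaw":1,"travel":[0,0,0],"roll":0.65},{"jaw":1,"travel":[0,0,0],"roll":0.78},{"jaw":1,"travel":[0,0,0],"roll":0.91},{"jaw":1,"travel":[0,0,0],"roll":1.04},{"jaw":1,"travel":[0,0,0],"roll":1.17},{"jaw":1,"travel":[0,0,0],"roll":1.17},{"jaw":1,"travel":[0,0,0],"roll":1.17}]'; python3 -c "
from rig import *;print(observe()['wrist_torque'])"
```

```text
time_s: 12.6
position: [0.5466, 0.0499, 0.2136]
tool_rot: [[-0.962, 0.271, 0.005], [0.271, 0.962, -0.0], [-0.005, 0.001, -1.0]]
ft_force: [0.5, 0.0, 12.5]
grip_width: 0.0129
gripper_force: 63.4
[ 0.05649365 -0.13686839  0.09349329]
```

Quarter turn done. I ease up under the lips and check before opening.

```bash
python3 -m creep '[{"jaw":1,"travel":[0,0,0.7],"roll":0},{"jaw":1,"travel":[0,0,1.4],"roll":0},{"jaw":1,"travel":[0,0,1.8],"roll":0},{"jaw":1,"travel":[0,0,1.8],"roll":0}]' | grep -E 'pos|ft'
```

```text
position: [0.5466, 0.0499, 0.2149]
ft_force: [2.2, 0.4, 6.9]
```

```bash
python3 -m creep '[{"jaw":1,"travel":[0,0,0.5],"roll":0},{"jaw":1,"travel":[0,0,0.5],"roll":0}]' | grep -E 'pos|ft'
python3 -m creep '[{"jaw":0.6,"travel":[0,0,0],"roll":0},{"jaw":0.4,"travel":[0,0,0],"roll":0},{"jaw":0.25,"travel":[0,0,0],"roll":0},{"jaw":0.25,"travel":[0,0,0],"roll":0},{"jaw":0.25,"travel":[0,0,0],"roll":0}]' 
python3 -m creep '[{"jaw":0.25,"travel":[0,0,10],"roll":0},{"jaw":0.25,"travel":[0,0,40],"roll":0},{"jaw":0.25,"travel":[0,0,80],"roll":0},{"jaw":0.25,"travel":[0,-20,120],"roll":0},{"jaw":0.25,"travel":[30,-60,130],"roll":0},{"jaw":0.25,"travel":[60,-60,130],"roll":0},{"jaw":0.25,"travel":[80,-60,130],"roll":0},{"jaw":0.25,"travel":[80,-60,130],"roll":0}]'
python3 - <<'E'
from h import *
im,d,P=grab("wrist"); np.savez("pics/wrist4.npz",im=im,d=d,**{k:np.array(v) for k,v in P.items()})
vv,uu=np.mgrid[0:420,0:560]; uv=np.c_[uu.ravel(),vv.ravel()]; C=cloud(P,d,uv)*1000; C[d.ravel()==0]=np.nan; I=im.reshape(-1,3).astype(int)
m=(np.hypot(C[:,0]-546.5,C[:,1]-50)<35)&(abs(C[:,2]-72)<6)&(I.sum(1)<150); print("handle top",m.sum(),np.median(C[m],0),cv2.minAreaRect(C[m][:,:2].astype(np.float32)))
m=(C[:,2]>76)&(C[:,2]<88)&(C[:,1]>70)&(C[:,1]<200)&(abs(C[:,0]-570)<100); print("holder",m.sum(),cv2.minAreaRect(C[m][:,:2].astype(np.float32)))
x,y=uv[np.nanargmin(np.hypot(C[:,0]-546.5,C[:,1]-50)+abs(C[:,2]-72))]; x0,y0=max(0,x-130),max(0,y-100)
cv2.imwrite("pics/w4.png",cv2.resize(im[y0:y0+200,x0:x0+260,::-1],(780,600),interpolation=cv2.INTER_CUBIC))
E
```

```text
position: [0.5466, 0.0499, 0.2149]
ft_force: [5.2, 1.0, 4.8]
time_s: 13.7
position: [0.5456, 0.05, 0.214]
tool_rot: [[-0.962, 0.272, -0.001], [0.272, 0.962, 0.0], [0.001, -0.0, -1.0]]
ft_force: [0.4, -0.3, 0.3]
grip_width: 0.0316
gripper_force: 0.0
time_s: 14.5
position: [0.6269, -0.0104, 0.3442]
tool_rot: [[-0.962, 0.272, 0.001], [0.272, 0.962, -0.0], [-0.001, 0.0, -1.0]]
ft_force: [-0.8, 0.5, -0.7]
grip_width: 0.0319
gripper_force: 0.0
handle top 819 [545.74661809  48.36165747  70.30287189] ((545.5274047851562, 48.688785552978516), (13.004983901977539, 36.22058868408203), 74.30164337158203)
holder 4742 ((579.8226928710938, 131.01356506347656), (61.77552795410156, 154.93276977539062), 74.48611450195312)
```

View pics/w4.png

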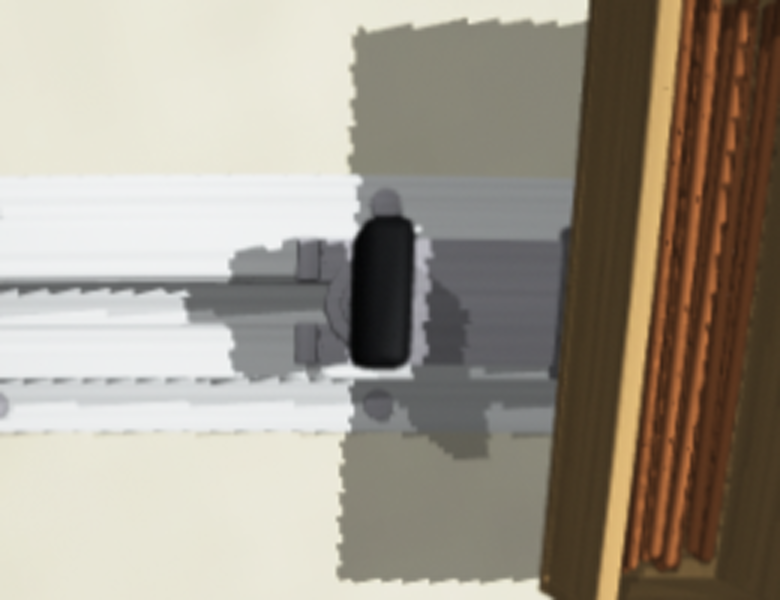

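The stud stands crosswise (handle at (382,292), 74.3° against the rail's 74.4°). Its top is about 71 mm high, which puts the head under the lips. The collar lies behind the raised tips (310,260)/(308,342), and the gripper is clear. I hand in.

```bash
python3 -c "
from rig import *;print(close_job())"
```

```text
the job is handed in; nothing more can be done
None
```

I handed the job in at about 14.5 s: the clamp stud stands locked crosswise under the rail's lips with its collar behind the fork's raised tips. The root was touched with only about 3 N against the holder, and the gripper is released and clear; the hand-in gave no verdict.

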